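Set the ratchet wrench to tighten and clamp the block in the rack vice

ROBOT

A 7-joint arm with a two-finger parallel gripper is mounted at the origin on a cart in front of the work surface, level with it; the furniture and walls round the work are solid. World frame = base frame: x ahead of the robot, y to its left, z up, the work surface at z = 0. Lengths are in mm, angles in degrees, forces in N, time in s.
With the tool pointing down it reaches from about 400 to 875 mm from the base axis. Payload 6.5 kg.
Tool frame: the origin (TCP) lies on the centre line of the jaws, within the pads' length; the fingertips stand 22 mm ahead of it and the grasp point (between the pads) lies 3 mm ahead of it; z points along the fingers, y is the line along which they close (so a half turn about z gives the same grasp; the last joint's range is limited). The gripper opens to 88 mm and grips with 3 to 60 N. Pads are 18 mm wide; open, the fingers measure 123 mm over their backs; the gripper's body (75 mm by 187 mm) begins 45 mm behind the grasp point.
Start: joints at [-73.064, 30.733, -0.252, 88.115, 0.149, 61.152, -4.079], TCP at [230.067, 607.914, 260.716] pointing down, gripper open.
Joint ranges: [-154.64, 154.64], [-21.42, 123.67], [-72.66, 72.17], [13.99, 137.28], [-74.86, 254.86], [10.95, 109.41], [-158.01, 158.01]. Speed limits (degrees/s): [136.94, 136.94, 180, 180, 180, 180, 180].

INTERFACE

Orientations are given as a 3x3 rotation matrix whose columns are the frame's x, y, z axes.
In Python, from bench import arm gives the robot as it stands. The module is installed in compiled form; this text tells all that it offers.
- The arm moves only by the shell command python3 -m crank 'ROWS'. ROWS is JSON, a list of rows, each an object with "dr": the turn, a rotation vector about the world's x, y, z in units of 5 degrees (1.0 is 5 degrees), a list of three; "xyz": the shift along the world's x, y, z in m, a list of three; "gripper": the finger opening in m, from 0 to 0.0881. A call has 1 to 10 rows; each row is the pose to reach, as a shift and turn from the pose commanded when the call began; what a row does not reach only later rows make up. A row lasts 1/8 s, in which the tool goes at most 62.5 mm and 10.7 degrees, less where a joint would pass 70% of its speed; a pose out of reach is approached as far as the arm can. A call with a gripper value outside its range is refused whole. The fingers move at their own pace and stop on an object; the grip force is fixed at half the most. Time passes only in rows, so rows that repeat a pose let the fingers close. It gives the time, the measured TCP pose, the force, the opening and the grip force at its end, in the units of the state.
- arm.state(): the state, without advancing time (a new reading comes with each control period).
- arm.get_image(name): name is "side" or "top"; returns a dict with "image" (400x640x3 uint8, red, green, blue), "depth" (400x640 float32, mm along the optical axis (not along the pixel's ray), 0 where there is no reading), "vfov" (degrees; the focal length in pixels is half the picture's height over the tangent of half this angle, whatever the lens; pixels are square), "cx", "cy" (the principal point, pixels), "R" (3x3) and "t" (3): a world point X has camera coordinates R X + t. Camera axes: x right, y down, z forward; pixel columns grow to the right and rows downward; lengths in mm; the calibration is good to about 2 mm. A picture is of the moment at which its call begins.
- arm.finish_job(): hands the job in; it is judged then, once.
The state is a dict: "t": time; "joints": joint angles; "qd": joint speeds; "joint_efforts": joint torques, N m; "tool_pos": TCP position; "tool_rot": TCP orientation; "force": force on the tool from outside, world axes, zero at the start; "moment": the same for the moment, N m; "grip_width": finger opening in mm; "gripper_force": force on a finger pad.
Only numpy, scipy, OpenCV 4.12 (cv2) and the standard library are available. Lean on these libraries where they do the work, as an engineer would, in place of code of your own. Each camera call takes 0.05 s, during which the arm holds its last target. There are 200 camera calls.

TASK

Clamp the wooden block in the rack vice with the ratchet wrench that sits on the vice's spindle. First flip the selector lever on the wrench's head right over to its clockwise (tightening) end, then work the wrench to and fro by its knob, taking further strokes as needed, until the jaws hold the block firmly; stop as soon as the wrench comes up hard so that the block is not crushed. Move the jaw with the wrench only, do not knock over or push away the spray can beside the vice, and let go at the end with the block held firmly and the selector still at its clockwise end.

Things in the scene. Friction and masses are not known exactly. Their poses are not given: they have to be found in the camera images.
- vice: Fixed rack vice: dark steel base plate 130 x 305 x 12 mm thick, grey housing 120 x 116 mm, top at 56 mm. Origin: on the table top, on the spindle's vertical axis, about which the wrench turns. Its y axis points from the spindle to the jaws, which stand 69 to 195 mm along it; the moving jaw closes towards +y. z is up; the wrench's handle lies along -x when joint wrench reads 0.
- spindle_top (a point): Point on the spindle's axis at the top of the wrench's head, 84 mm above the table. Turning the spindle clockwise seen from above closes the jaw, 22 mm per radian. It is stiff (0.55 N m) and stays where it is left, also against the clamped block: it takes 4 to 5 N at the knob to move the jaw; once the block is gripped each 10 mm of knob travel adds about 30 N of jaw force (4.4 N at the knob).
- moving_jaw: Dark steel moving jaw, a plate 70 x 16 mm, 14 to 54 mm above the table, driven by a rack from the spindle (48 mm of travel at most). Origin: middle of its clamping face in plan, at the height of the table top; 85 mm from the spindle's axis at the start. Not to be pushed with the hand.
- back_jaw: Fixed dark steel back jaw (70 mm wide, top at 52 mm) on the same base plate, set between 152 and 161 mm from the spindle's axis along the vice's +y. Origin: middle of its clamping face, which looks to the vice's -y, at the height of the table top.
- block: Loose block of plain wood, 40 x 60 x 42 mm high, standing on the base plate between the jaws with its 40 mm width across the gap, 27 to 36 mm of play in all. Origin: centre of its underside. Firmly held means a jaw force of 12 to 50 N, got by a pull of about 9 to 12 N at the knob when it comes up hard; above 90 N the block counts as crushed.
- wrench (a joint): Swing of the wrench in rad, 0 = handle along the vice's -x, growing clockwise seen from above; stop pins at -0.55 and 0.55. Head 84 mm across; handle 22 mm wide, 66 to 80 mm above the table. With the selector clockwise, a clockwise swing drives the spindle and the way back clicks freely (under 3 N at the knob). 24 teeth: up to 0.27 rad of a stroke is lost before it bites. One stroke is not enough.
- selector (a joint): Angle of the selector lever in rad: 0 = counter-clockwise end (opens the jaw), 0.8 = clockwise end (closes it), growing clockwise seen from above. It stays where it is left. Its vertical pivot is on the wrench, 46 mm from the spindle's axis towards the handle; it points to the middle of the head, in line with the handle at 0.4. About 2.5 N sideways at the tip moves it, to a hard stop at 0.8.
- selector_tip (a point): Middle of the upright dark steel thumb plate at the selector's free end: 26 mm along the lever, 7 mm thick, 88 to 118 mm above the table; this point is 42 mm from the pivot, 108 mm above the table. It starts about 16 mm to the side of the handle's centre line (the vice's +y side with the wrench at 0) and has to be pushed across as far to the other side.
- knob_mid (a point): Middle of the black upright knob at the end of the wrench's handle: cylinder 24 mm in diameter, 81 to 127 mm above the table, 150 mm from the spindle's axis; this point is 104 mm above the table. The knob spins freely about its own axis, so it can be held without turning the hand while the wrench swings; its yaw means nothing.
- spray_can: Bystander: grey-capped spray can standing in front of the jaws, on the robot's side of the vice, 66 mm in diameter, 136 mm tall. Origin: centre of its underside.
There are look-alikes about, which are no part of the job. What is shaped like the block but purple is not meant.

How it is judged (in metres and radians):
On the way, in this order (a step that is already met when the one before it is completed fails the run):
1. the selector is flipped to its clockwise end (above 0.65 rad) before the block is clamped (value of joint selector above 0.65 rad and not (contact force between moving_jaw and block above 5 N)), for 0.2 s.
2. the jaws press the block from both sides with more than 12 N (value of joint selector above 0.65 rad and contact force between each of moving_jaw, back_jaw and block above 12 N), for 0.2 s.
At the end, for the whole second after the job is handed in: The selector stands at its clockwise end (above 0.65 rad) and both jaws press the block with more than 12 N, the block at rest, upright within 0.15 rad and still down on the base plate (its underside less than 20 mm above the table) (all of step 2 and linear speed of block below 0.01 m/s and angle between block's own z axis and vertical below 0.15 rad and z of block in the frame of vice below 0.02 m); the robot touches nothing.
It fails at once if the block is crushed: more than 90 N between a jaw and the block (contact force between any of moving_jaw, back_jaw and block above 90 N).
It fails at once if the moving jaw is pushed by the robot (more than 3 N) instead of by the wrench (contact force between any of the fingers, the arm and moving_jaw above 3 N).
It fails at once if the spray can is knocked over or pushed more than 40 mm (distance of spray_can from where it was at the start of the episode above 0.04 m or angle between spray_can's own z axis and vertical above 0.5 rad).
It also fails if it takes over 64 s, if anything falls off the work surface, if the arm or the gripper's body presses on something with over 40 N, if the wrist force passes 120 N, or if a joint passes its speed limit or range.

## Working session

There is one attempt and no reset: what is moved stays moved. The work goes in short steps, Python scripts to look and compute and a shell command to move; the robot and the scene stay as the last step left them, time stands still between calls to the robot, and variables do not carry over. Pictures are saved under pics/ and viewed, at most 10 in all, crops included, and the job is handed in when it is done.

```bash
mkdir -p pics; cat > h.py <<'E'
import numpy as np, cv2
from bench import arm
def grab(n):
    d=arm.get_image(n); np.savez(''+n+'.npz',**{k:np.array(v) for k,v in d.items()}); 
    return d
def load(n): return dict(np.load(''+n+'.npz'))
def f(d): return 200/np.tan(np.radians(float(d['vfov'])/2))
def pix2w(d,u,v,z=None):
    R=np.array(d['R']);t=np.array(d['t']);F=f(d)
    r=np.array([(u-d['cx'])/F,(v-d['cy'])/F,1.])
    if z is None:
        a=d['depth'][int(v)-1:int(v)+2,int(u)-1:int(u)+2]; return R.T@(r*np.median(a)-t)
    c=-R.T@t; w=R.T@r; return c+w*(z-c[2])/w[2]
def w2pix(d,X):
    c=np.array(d['R'])@np.array(X)+np.array(d['t']); return c[:2]/c[2]*f(d)+[float(d['cx']),float(d['cy'])]
E
python3 - <<'E'
from h import *
for n in('top','side'):
    d=grab(n); cv2.imwrite(f'pics/{n}0.png',d['image'][:,:,::-1])
    print(n,d['vfov'],d['cx'],d['cy'],-np.array(d['R']).T@d['t'])
print(arm.state())
E
```

```text
top 47.43964079382062 309.8726864356164 204.41848045778775 [ 462.63222814  205.91964474 1146.91512891]
side 52.13396037826523 318.8503604178552 203.0949043302173 [ 359.6667523  -465.20887612  702.21978803]
{'t': 0.1, 'joints': array([-73.06136987,  30.77414901,  -0.25185655,  88.16332508,
         0.14774409,  61.15119531,  -4.08033684]), 'qd': array([ 0.07055232, -0.10821606, -0.02292917, -0.16928041, -0.08905605,
        0.0060578 ,  0.01476977]), 'joint_efforts': array([ 3.19154060e-03, -5.72072911e+01,  9.94293429e-01, -2.52227640e+01,
       -5.61223808e-02,  1.34280254e-02,  3.25910469e-05]), 'tool_pos': array([229.94316852, 607.42943563, 259.92747921]), 'tool_rot': array([[-9.35252127e-01,  3.53982019e-01, -4.34546570e-04],
       [ 3.53982266e-01,  9.35250965e-01, -1.47944755e-03],
       [-1.17287731e-04, -1.53747825e-03, -9.99998811e-01]]), 'force': array([0.03151892, 0.81928962, 0.01012391]), 'moment': array([-0.01611192, -0.01253433, -0.05403486]), 'gripper_force': 0.0, 'grip_width': 88.00084047395872}
```

View pics/top0.png

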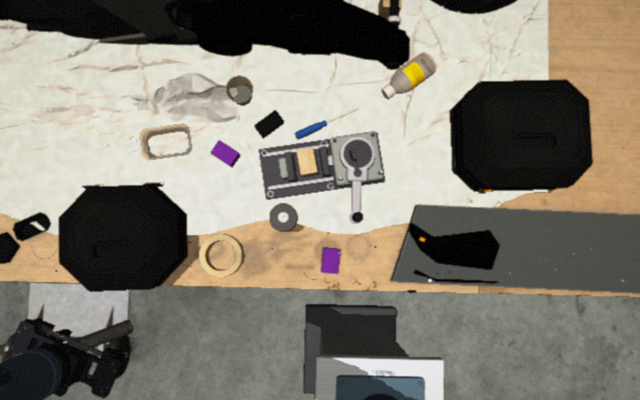

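View pics/side0.png

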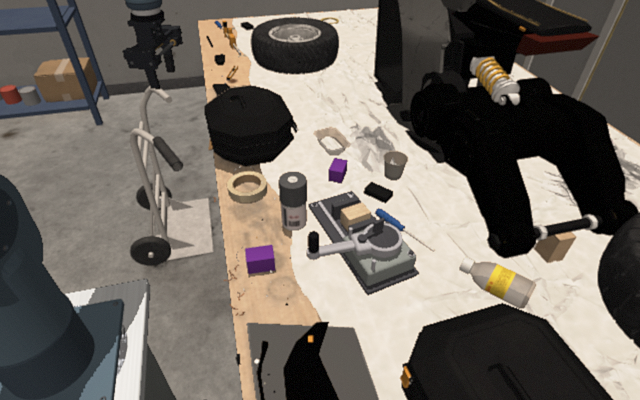

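The top picture shows the vice (spindle ~(357,154), knob ~(357,217), wood block ~(307,162)) and the spray can at (284,217). Possible confusions: purple blocks at (225,153) and (331,260), and a tan cardboard-like box at (557,246) in the side view. The block meant is the wooden one between the jaws, and the wrench is the one on the vice. I'll check this in a close crop.

```bash
python3 - <<'E'
from h import *
d=load('top');s=load('side')
a=cv2.resize(d['image'][120:240,250:400,::-1],None,fx=4,fy=4,interpolation=cv2.INTER_CUBIC)
cv2.imwrite('pics/c1.png',a)
b=cv2.resize(s['image'][160:300,270:430,::-1],None,fx=5,fy=4,interpolation=cv2.INTER_CUBIC)
b=cv2.resize(s['image'][165:300,275:430,::-1],None,fx=4.4,fy=4.4,interpolation=cv2.INTER_CUBIC)
cv2.imwrite('pics/c2.png',b)
E
```

```text
(no output)
```

View pics/c1.png

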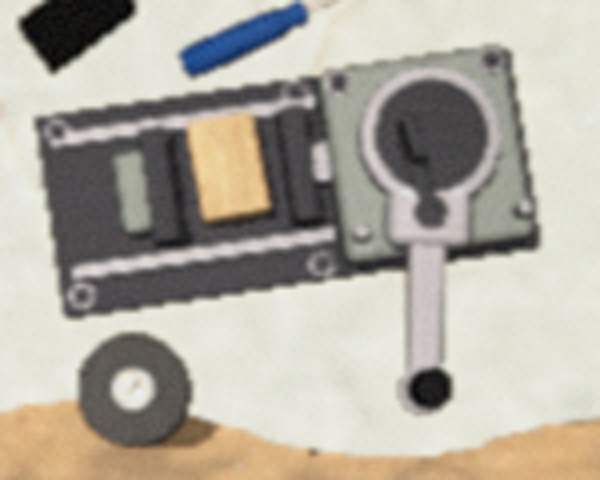

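View pics/c2.png

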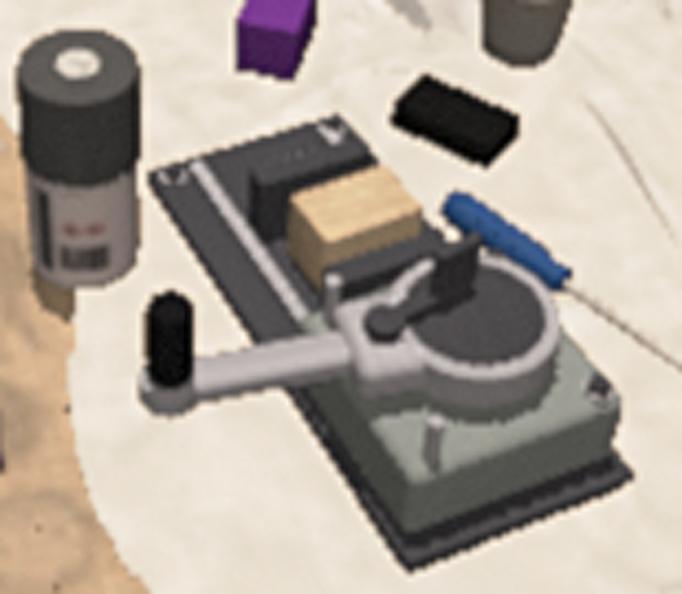

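The crops confirm it. In c1 the head centre is at (430,132), the knob top at (430,387), the pivot at (431,209), and the thumb plate at about (407,140), on the jaw side (counter-clockwise end).

```bash
python3 - <<'E'
from h import *
d=load('top')
def p(u,v,z): return pix2w(d,250+u/4-.4,120+v/4-.4,z)
S=p(430,132,84);K=p(430,387,127);P=p(431,209,90);T=p(407,140,118)
a=p(38,118,12);b=p(65,315,12)
c=p(75,272,15);e=p(335,234,15);g=p(60,138,15);h=p(310,100,15)
for n,x in dict(S=S,K=K,P=P,T=T,a=a,b=b,can=p(135,388,136)).items(): print(n,x.round(1))
for n,v in dict(hand=S-K,PS=S-P,PT=T-P,ab=a-b,r1=c-e,r2=g-h).items(): print(n,np.linalg.norm(v[:2]).round(1),np.degrees(np.arctan2(v[1],v[0])).round(1))
print(pix2w(d,357.5,216.6),pix2w(d,357.5,150))
s=load('side')
def q(u,v,z): return pix2w(s,275+u/4.4-.4,165+v/4.4-.4,z)
print('side knob',q(170,305,127),'head',q(483,320,84),'plate tip',q(460,250,118),'can',q(78,65,136))
print('swing? rails give vice +y dir')
E
```

```text
S [648.7  78.   84. ]
K [496.9  80.  127. ]
P [602.3  77.2  90. ]
T [637.7  95.2 118. ]
a [662.4 315.9  12. ]
b [539.1 294.9  12. ]
can [491.3 245.1 136. ]
hand 151.8 -0.7
PS 46.4 1.1
PT 39.8 26.9
ab 125.1 9.7
r1 164.0 100.1
r2 158.5 100.5
[496.29842543  79.19263496 127.70285232] [654.68448168  77.38668902  85.23842281]
side knob [497.09266968  77.63438289 127.        ] head [649.19005991  72.27290871  84.        ] plate tip [639.56222737  87.72933899 118.        ] can [491.03225057 245.20363819 136.        ]
swing? rails give vice +y dir
```

Vice +y points to about 100° in the world, the wrench reads about +0.19, and clockwise takes the knob towards +y. I'll close the fingers, go above the plate's +y side, then descend and push towards -y.

```bash
python3 -m crank '[{"dr":[0,0,4],"xyz":[0.2,-0.23,0],"gripper":0},{"dr":[0,0,4],"xyz":[0.2,-0.23,0],"gripper":0},{"dr":[0,0,4],"xyz":[0.2,-0.23,0],"gripper":0},{"dr":[0,0,4],"xyz":[0.2,-0.23,0],"gripper":0},{"dr":[0,0,4],"xyz":[0.411,-0.468,0],"gripper":0},{"dr":[0,0,4],"xyz":[0.411,-0.468,0],"gripper":0},{"dr":[0,0,4],"xyz":[0.411,-0.468,0],"gripper":0},{"dr":[0,0,4],"xyz":[0.411,-0.468,0],"gripper":0},{"dr":[0,0,4],"xyz":[0.411,-0.468,0],"gripper":0},{"dr":[0,0,4],"xyz":[0.411,-0.468,0],"gripper":0}]'
```

```text
t: 1.35
tool_pos: [642.0, 138.1, 260.4]
tool_rot: [[-1.0, 0.013, -0.0], [0.013, 1.0, -0.0], [0.0, -0.0, -1.0]]
force: [-0.1, 0.4, -0.3]
grip_width: 0.5
gripper_force: 0.0
```

```bash
python3 -m crank '[{"dr":[0,0,0],"xyz":[0,0.002,-0.06],"gripper":0},{"dr":[0,0,0],"xyz":[0,0.002,-0.12],"gripper":0},{"dr":[0,0,0],"xyz":[0,0.002,-0.142],"gripper":0},{"dr":[0,0,0],"xyz":[0,0.002,-0.142],"gripper":0},{"dr":[0,0,0],"xyz":[0,0.002,-0.142],"gripper":0}]'
python3 - <<'E'
from h import *
s=grab('side');d=grab('top')
b=cv2.resize(s['image'][165:300,275:430,::-1],None,fx=4.4,fy=4.4,interpolation=cv2.INTER_CUBIC)
cv2.imwrite('pics/c3.png',b)
E
```

```text
t: 1.98
tool_pos: [641.9, 142.1, 120.0]
tool_rot: [[-1.0, 0.013, 0.002], [0.013, 1.0, 0.0], [-0.002, 0.0, -1.0]]
force: [0.4, -0.3, 0.3]
grip_width: 0.5
gripper_force: 0.0
```

View pics/c3.png

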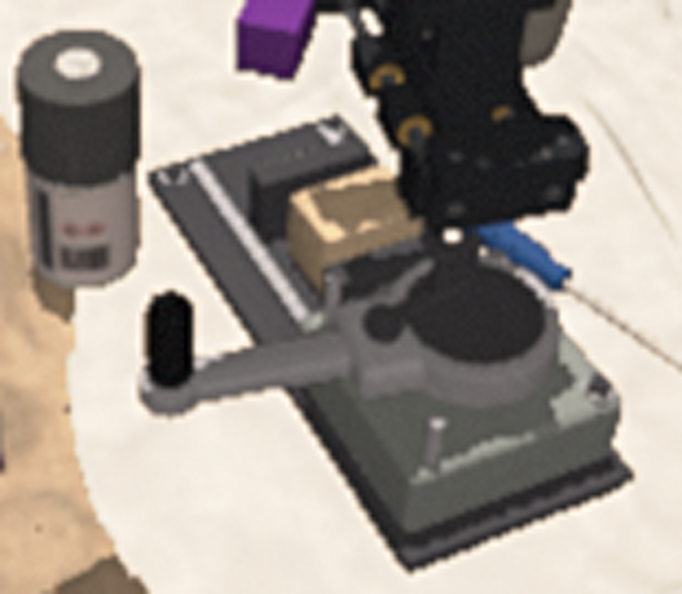

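The hand hangs on the jaw side of the thumb plate, which is dark against the fingers at about (455,260). I'll push towards -y in steps and watch the force.

```bash
python3 -m crank '[{"dr":[0,0,0],"xyz":[0,-0.01,0],"gripper":0},{"dr":[0,0,0],"xyz":[0,-0.02,0],"gripper":0},{"dr":[0,0,0],"xyz":[0,-0.03,0],"gripper":0},{"dr":[0,0,0],"xyz":[0,-0.036,0],"gripper":0},{"dr":[0,0,0],"xyz":[0,-0.036,0],"gripper":0}]'
python3 -m crank '[{"dr":[0,0,0],"xyz":[0,-0.004,0],"gripper":0},{"dr":[0,0,0],"xyz":[0,-0.008,0],"gripper":0},{"dr":[0,0,0],"xyz":[0,-0.01,0],"gripper":0},{"dr":[0,0,0],"xyz":[0,-0.01,0],"gripper":0}]'
python3 -m crank '[{"dr":[0,0,0],"xyz":[0,-0.004,0],"gripper":0},{"dr":[0,0,0],"xyz":[0,-0.008,0],"gripper":0},{"dr":[0,0,0],"xyz":[0,-0.01,0],"gripper":0},{"dr":[0,0,0],"xyz":[0,-0.01,0],"gripper":0}]'
```

```text
t: 2.7
tool_pos: [641.1, 105.2, 118.8]
tool_rot: [[-1.0, 0.013, 0.0], [0.013, 1.0, -0.0], [-0.0, -0.0, -1.0]]
force: [-0.2, -0.5, -0.7]
grip_width: 0.1
gripper_force: 0.0
t: 3.2
tool_pos: [641.3, 96.0, 118.8]
tool_rot: [[-1.0, 0.013, 0.001], [0.013, 1.0, 0.0], [-0.001, 0.0, -1.0]]
force: [2.7, 2.6, -0.2]
grip_width: 0.7
gripper_force: 1.4
t: 3.7
tool_pos: [640.9, 86.5, 118.8]
tool_rot: [[-1.0, 0.012, -0.0], [0.012, 1.0, 0.001], [0.0, 0.001, -1.0]]
force: [1.4, 3.7, 1.1]
grip_width: 0.6
gripper_force: 2.3
```

Contact, with the lever moving at 2.6–3.7 N. I'll continue to the stop.

```bash
python3 -m crank '[{"dr":[0,0,0],"xyz":[0,-0.003,0],"gripper":0},{"dr":[0,0,0],"xyz":[0,-0.006,0],"gripper":0},{"dr":[0,0,0],"xyz":[0,-0.006,0],"gripper":0}]'
python3 -m crank '[{"dr":[0,0,0],"xyz":[0,-0.003,0],"gripper":0},{"dr":[0,0,0],"xyz":[0,-0.005,0],"gripper":0},{"dr":[0,0,0],"xyz":[0,-0.005,0],"gripper":0}]'
```

```text
t: 4.08
tool_pos: [640.9, 82.2, 118.8]
tool_rot: [[-1.0, 0.011, 0.0], [0.011, 1.0, 0.003], [-0.0, 0.003, -1.0]]
force: [2.0, 6.3, -0.1]
grip_width: 0.2
gripper_force: 3.8
t: 4.45
tool_pos: [641.1, 81.1, 118.9]
tool_rot: [[-1.0, 0.009, 0.001], [0.009, 1.0, 0.007], [-0.001, 0.007, -1.0]]
force: [2.9, 14.8, -1.8]
grip_width: 0.2
gripper_force: 7.3
```

It came up hard at y≈81, as predicted. I'll back off, rise and go above the knob's surroundings, then check the lever.

```bash
python3 -m crank '[{"dr":[0,0,0],"xyz":[0,0.03,0],"gripper":0},{"dr":[0,0,0],"xyz":[0,0.03,0.06],"gripper":0},{"dr":[0,0,0],"xyz":[0,0.03,0.1],"gripper":0},{"dr":[0,0,0],"xyz":[-0.07,0.01,0.1],"gripper":0.08},{"dr":[0,0,0],"xyz":[-0.145,0.003,0.1],"gripper":0.08},{"dr":[0,0,0],"xyz":[-0.145,0.003,0.1],"gripper":0.08},{"dr":[0,0,0],"xyz":[-0.145,0.003,0.1],"gripper":0.08},{"dr":[0,0,0],"xyz":[-0.145,0.003,0.1],"gripper":0.08}]'
python3 - <<'E'
from h import *
s=grab('side');d=grab('top')
b=cv2.resize(s['image'][165:300,275:430,::-1],None,fx=3,fy=3,interpolation=cv2.INTER_CUBIC)
a=cv2.resize(d['image'][120:255,290:400,::-1],None,fx=3,fy=3,interpolation=cv2.INTER_CUBIC)
cv2.imwrite('pics/c4.png',np.hstack([b,a]))
E
```

```text
t: 5.45
tool_pos: [497.0, 77.4, 218.9]
tool_rot: [[-1.0, 0.013, 0.001], [0.013, 1.0, -0.001], [-0.001, -0.001, -1.0]]
force: [0.5, -0.0, -0.2]
grip_width: 48.2
gripper_force: 0.0
```

View pics/c4.png

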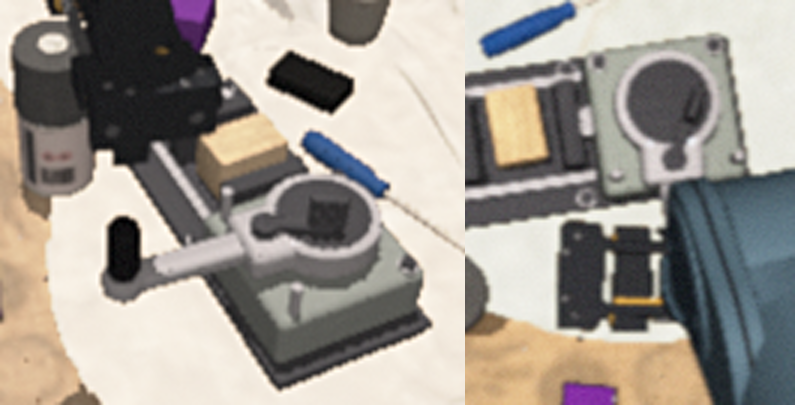

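The lever now lies at the far (clockwise) side of the head, c4 (327,215), and the wrench has barely moved. I'll recompute the knob position.

```bash
python3 - <<'E'
from h import *
s=load('side')
print(pix2w(s,275+124/3-.3,165+224/3-.3,127), pix2w(s,275+123/3-.3,165+252/3-.3,104))
# dark knob blob
g=s['image'][225:265,300:328].max(2); v,u=np.where(g<35); print(u.min()+300,u.max()+300,v.min()+225,v.max()+225,len(u))
E
```

```text
[498.75634468  62.11607858 127.        ] [497.42356251  59.01515738 104.        ]
311 321 238 258 173
```

```bash
python3 -m crank '[{"dr":[0,0,0],"xyz":[0.001,-0.016,0],"gripper":0.08},{"dr":[0,0,0],"xyz":[0.001,-0.016,-0.05],"gripper":0.08},{"dr":[0,0,0],"xyz":[0.001,-0.016,-0.107],"gripper":0.08},{"dr":[0,0,0],"xyz":[0.001,-0.016,-0.107],"gripper":0.08},{"dr":[0,0,0],"xyz":[0.001,-0.016,-0.107],"gripper":0.01},{"dr":[0,0,0],"xyz":[0.001,-0.016,-0.107],"gripper":0.01},{"dr":[0,0,0],"xyz":[0.001,-0.016,-0.107],"gripper":0.01},{"dr":[0,0,0],"xyz":[0.001,-0.016,-0.107],"gripper":0.01},{"dr":[0,0,0],"xyz":[0.001,-0.016,-0.107],"gripper":0.01},{"dr":[0,0,0],"xyz":[0.001,-0.016,-0.107],"gripper":0.01}]'
```

```text
t: 6.8
tool_pos: [497.1, 62.0, 111.8]
tool_rot: [[-1.0, 0.013, 0.0], [0.013, 1.0, 0.0], [-0.0, 0.0, -1.0]]
force: [-0.1, 0.2, 1.8]
grip_width: 22.8
gripper_force: 30.0
```

```bash
python3 -m crank '[{"dr":[0,0,0],"xyz":[0.001,-0.008,0],"gripper":0.01},{"dr":[0,0,0],"xyz":[0.0023,-0.016,0],"gripper":0.01},{"dr":[0,0,0],"xyz":[0.006,-0.0304,0],"gripper":0.01},{"dr":[0,0,0],"xyz":[0.006,-0.0304,0],"gripper":0.01}]'
python3 -m crank '[{"dr":[0,0,0],"xyz":[0.0052,-0.014,0],"gripper":0.01},{"dr":[0,0,0],"xyz":[0.0117,-0.0276,0],"gripper":0.01},{"dr":[0,0,0],"xyz":[0.0196,-0.0404,0],"gripper":0.01},{"dr":[0,0,0],"xyz":[0.0196,-0.0404,0],"gripper":0.01}]'
```

```text
t: 7.3
tool_pos: [504.3, 29.3, 111.8]
tool_rot: [[-1.0, 0.016, 0.002], [0.016, 1.0, -0.001], [-0.002, -0.001, -1.0]]
force: [2.2, 0.3, -1.1]
grip_width: 23.3
gripper_force: 30.0
t: 7.8
tool_pos: [524.8, -10.2, 111.8]
tool_rot: [[-1.0, 0.014, 0.003], [0.014, 1.0, -0.0], [-0.003, 0.0, -1.0]]
force: [5.6, 2.7, -3.0]
grip_width: 22.9
gripper_force: 30.0
```

The circle fit gives the spindle at (646.3, 77.8) with R=150. Now the first driving stroke; it can't reach the block yet (at most about 20 mm of 27+).

```bash
python3 -m crank '[{"dr":[0,0,0],"xyz":[-0.008,0.0147,0],"gripper":0.01},{"dr":[0,0,0],"xyz":[-0.013,0.025,0],"gripper":0.01},{"dr":[0,0,0],"xyz":[-0.0173,0.0352,0],"gripper":0.01},{"dr":[0,0,0],"xyz":[-0.0234,0.0568,0],"gripper":0.01},{"dr":[0,0,0],"xyz":[-0.0262,0.0791,0],"gripper":0.01},{"dr":[0,0,0],"xyz":[-0.0262,0.0791,0],"gripper":0.01}]'
python3 -m crank '[{"dr":[0,0,0],"xyz":[0.0003,0.011,0],"gripper":0.01},{"dr":[0,0,0],"xyz":[0.0005,0.0225,0],"gripper":0.01},{"dr":[0,0,0],"xyz":[0.0028,0.0373,0],"gripper":0.01},{"dr":[0,0,0],"xyz":[0.0065,0.0518,0],"gripper":0.01},{"dr":[0,0,0],"xyz":[0.0065,0.0518,0],"gripper":0.01}]'
```

```text
t: 8.55
tool_pos: [496.3, 71.4, 111.8]
tool_rot: [[-1.0, 0.01, 0.0], [0.01, 1.0, 0.0], [-0.0, 0.0, -1.0]]
force: [3.0, -0.8, 1.1]
grip_width: 23.0
gripper_force: 30.0
t: 9.18
tool_pos: [502.6, 121.7, 111.7]
tool_rot: [[-1.0, 0.013, -0.001], [0.013, 1.0, -0.001], [0.001, -0.001, -1.0]]
force: [0.3, -0.7, 4.5]
grip_width: 23.1
gripper_force: 30.0
```

```bash
python3 - <<'E'
from h import *
s=grab('side');d=grab('top')
b=cv2.resize(s['image'][165:300,275:430,::-1],None,fx=3,fy=3,interpolation=cv2.INTER_CUBIC)
a=cv2.resize(d['image'][120:255,290:400,::-1],None,fx=3,fy=3,interpolation=cv2.INTER_CUBIC)
cv2.imwrite('pics/c5.png',np.hstack([b,a]))
E
```

```text
(no output)
```

View pics/c5.png

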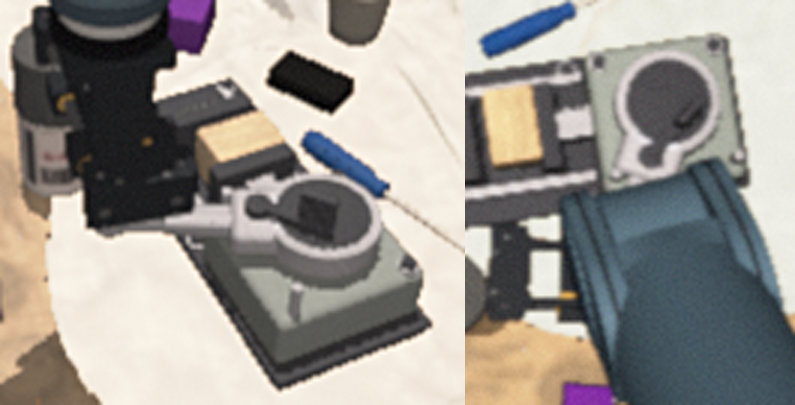

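The jaw has advanced about 18 mm and pushed up to the block (top crop, jaw at (553,130), block at (515,125)); the selector is still clockwise. Return stroke next.

```bash
python3 -m crank '[{"dr":[0,0,0],"xyz":[-0.005,-0.0219,0],"gripper":0.01},{"dr":[0,0,0],"xyz":[-0.0067,-0.0443,0],"gripper":0.01},{"dr":[0,0,0],"xyz":[-0.005,-0.0667,0],"gripper":0.01},{"dr":[0,0,0],"xyz":[0,-0.0886,0],"gripper":0.01},{"dr":[0,0,0],"xyz":[0.0082,-0.1095,0],"gripper":0.01},{"dr":[0,0,0],"xyz":[0.017,-0.1252,0],"gripper":0.01},{"dr":[0,0,0],"xyz":[0.0239,-0.1351,0],"gripper":0.01},{"dr":[0,0,0],"xyz":[0.0239,-0.1351,0],"gripper":0.01}]'
```

```text
t: 10.28
tool_pos: [527.3, -13.5, 111.8]
tool_rot: [[-1.0, 0.014, 0.0], [0.014, 1.0, 0.0], [-0.0, 0.0, -1.0]]
force: [0.9, 2.0, 4.2]
grip_width: 23.0
gripper_force: 30.0
```

```bash
python3 -m crank '[{"dr":[0,0,0],"xyz":[-0.0065,0.009,0],"gripper":0.01},{"dr":[0,0,0],"xyz":[-0.0122,0.0189,0],"gripper":0.01},{"dr":[0,0,0],"xyz":[-0.017,0.029,0],"gripper":0.01},{"dr":[0,0,0],"xyz":[-0.0215,0.0394,0],"gripper":0.01}]'
python3 -m crank '[{"dr":[0,0,0],"xyz":[-0.0017,0.005,0],"gripper":0.01},{"dr":[0,0,0],"xyz":[-0.0033,0.0099,0],"gripper":0.01}]'
python3 -m crank '[{"dr":[0,0,0],"xyz":[-0.0013,0.005,0],"gripper":0.01},{"dr":[0,0,0],"xyz":[-0.0025,0.0102,0],"gripper":0.01}]'
```

```text
t: 10.78
tool_pos: [505.4, 26.1, 111.8]
tool_rot: [[-1.0, 0.013, 0.001], [0.013, 1.0, -0.001], [-0.001, -0.001, -1.0]]
force: [6.1, -4.0, -1.5]
grip_width: 23.1
gripper_force: 30.0
t: 11.02
tool_pos: [502.1, 35.9, 111.8]
tool_rot: [[-1.0, 0.013, 0.001], [0.013, 1.0, -0.001], [-0.001, -0.001, -1.0]]
force: [5.4, -2.6, -0.1]
grip_width: 23.3
gripper_force: 30.0
t: 11.28
tool_pos: [499.6, 45.8, 111.8]
tool_rot: [[-1.0, 0.013, 0.001], [0.013, 1.0, -0.002], [-0.001, -0.002, -1.0]]
force: [4.6, -4.0, 1.2]
grip_width: 23.1
gripper_force: 30.0
```

Driving at about 5 N, so friction only. I'll continue in 10 mm steps.

```bash
python3 -m crank '[{"dr":[0,0,0],"xyz":[-0.0009,0.0052,0],"gripper":0.01},{"dr":[0,0,0],"xyz":[-0.0018,0.0104,0],"gripper":0.01}]' | grep -E "pos|force:"
python3 -m crank '[{"dr":[0,0,0],"xyz":[-0.0005,0.005,0],"gripper":0.01},{"dr":[0,0,0],"xyz":[-0.0011,0.0104,0],"gripper":0.01}]'| grep -E "pos|force:"
```

```text
tool_pos: [497.7, 56.0, 111.8]
force: [4.7, -4.2, 1.8]
gripper_force: 30.0
tool_pos: [496.5, 66.3, 111.8]
force: [3.8, -5.1, 2.4]
gripper_force: 30.0
```

```bash
python3 -m crank '[{"dr":[0,0,0],"xyz":[-0.0003,0.004,0],"gripper":0.01},{"dr":[0,0,0],"xyz":[-0.0004,0.008,0],"gripper":0.01}]' | grep -E "pos|force:"
python3 -m crank '[{"dr":[0,0,0],"xyz":[0,0.004,0],"gripper":0.01},{"dr":[0,0,0],"xyz":[0,0.008,0],"gripper":0.01}]'| grep -E "pos|force:"
```

```text
tool_pos: [496.1, 74.2, 111.8]
force: [4.0, -4.3, 2.3]
gripper_force: 30.0
tool_pos: [496.1, 82.1, 111.8]
force: [4.9, -5.3, 1.6]
gripper_force: 30.0
```

```bash
python3 -m crank '[{"dr":[0,0,0],"xyz":[0.0002,0.004,0],"gripper":0.01},{"dr":[0,0,0],"xyz":[0.0005,0.008,0],"gripper":0.01}]' | grep -E "pos|force:"
python3 -m crank '[{"dr":[0,0,0],"xyz":[0.0005,0.004,0],"gripper":0.01},{"dr":[0,0,0],"xyz":[0.001,0.008,0],"gripper":0.01}]'| grep -E "pos|force:"
```

```text
tool_pos: [496.5, 89.1, 111.8]
force: [4.4, -9.6, 4.5]
gripper_force: 30.0
tool_pos: [497.1, 95.4, 111.7]
force: [2.1, -12.9, 5.4]
gripper_force: 30.0
```

It came up hard (12.6 N tangential). I'll stop here, ease the command back slightly to take off the load, then let go and retreat upward.

```bash
python3 -m crank '[{"dr":[0,0,0],"xyz":[-0.0005,-0.004,0],"gripper":0.01},{"dr":[0,0,0],"xyz":[-0.0005,-0.004,0],"gripper":0.01}]'
python3 -m crank '[{"dr":[0,0,0],"xyz":[0,0,0],"gripper":0.07},{"dr":[0,0,0],"xyz":[0,0,0],"gripper":0.07},{"dr":[0,0,0],"xyz":[0,0,0],"gripper":0.07},{"dr":[0,0,0],"xyz":[0,0,0],"gripper":0.07},{"dr":[0,0,0],"xyz":[0,0,0.04],"gripper":0.07},{"dr":[0,0,0],"xyz":[0,0,0.09],"gripper":0.07},{"dr":[0,0,0],"xyz":[-0.06,0,0.14],"gripper":0.07},{"dr":[0,0,0],"xyz":[-0.08,0,0.14],"gripper":0.07},{"dr":[0,0,0],"xyz":[-0.08,0,0.14],"gripper":0.07}]'
python3 - <<'E'
from h import *
s=grab('side');d=grab('top')
b=cv2.resize(s['image'][165:300,275:430,::-1],None,fx=3,fy=3,interpolation=cv2.INTER_CUBIC)
a=cv2.resize(d['image'][120:255,290:400,::-1],None,fx=3,fy=3,interpolation=cv2.INTER_CUBIC)
cv2.imwrite('pics/c6.png',np.hstack([b,a]))
E
```

```text
t: 13.02
tool_pos: [496.7, 92.2, 111.8]
tool_rot: [[-1.0, 0.015, -0.001], [0.015, 1.0, -0.004], [0.001, -0.004, -1.0]]
force: [3.5, -9.2, 3.5]
grip_width: 22.9
gripper_force: 30.0
t: 14.15
tool_pos: [415.6, 95.9, 252.4]
tool_rot: [[-1.0, 0.011, 0.0], [0.011, 1.0, 0.001], [-0.0, 0.001, -1.0]]
force: [0.6, 0.6, -0.4]
grip_width: 70.3
gripper_force: 0.0
```

View pics/c6.png

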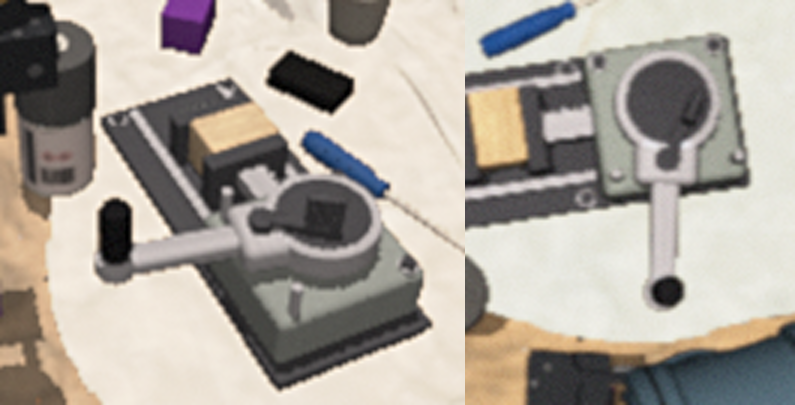

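The handle rests about 14 mm behind where I left it. That could be pawl play or the spindle backing off, so I'll test it by nudging the knob forward with the near finger (fingers set loosely around it).

```bash
python3 - <<'E'
from h import *
d=load('top');s=load('side')
print(pix2w(d,290+(666-465)/3-.3,120+290/3-.3,127),pix2w(s,275+116/3-.3,165+207/3-.3,127))
E
python3 -m crank '[{"dr":[0,0,0],"xyz":[0.06,-0.014,0],"gripper":0.07},{"dr":[0,0,0],"xyz":[0.08,-0.014,0],"gripper":0.07},{"dr":[0,0,0],"xyz":[0.08,-0.014,-0.05],"gripper":0.07},{"dr":[0,0,0],"xyz":[0.08,-0.014,-0.1],"gripper":0.07},{"dr":[0,0,0],"xyz":[0.08,-0.014,-0.14],"gripper":0.07},{"dr":[0,0,0],"xyz":[0.08,-0.014,-0.14],"gripper":0.04},{"dr":[0,0,0],"xyz":[0.08,-0.014,-0.14],"gripper":0.04},{"dr":[0,0,0],"xyz":[0.08,-0.014,-0.14],"gripper":0.04}]'
```

```text
[496.79411005  80.91714127 127.        ] [497.48532634  78.14884986 127.        ]
t: 15.25
tool_pos: [498.7, 81.5, 113.3]
tool_rot: [[-1.0, 0.013, 0.003], [0.013, 1.0, 0.001], [-0.003, 0.001, -1.0]]
force: [0.1, 1.3, 0.1]
grip_width: 42.0
gripper_force: 0.0
```

```bash
python3 -m crank '[{"dr":[0,0,0],"xyz":[-0.001,0.005,0],"gripper":0.04},{"dr":[0,0,0],"xyz":[-0.001,0.01,0],"gripper":0.04},{"dr":[0,0,0],"xyz":[-0.001,0.01,0],"gripper":0.04}]'|grep -E "pos|orce|wid"
python3 -m crank '[{"dr":[0,0,0],"xyz":[0,0.003,0],"gripper":0.04},{"dr":[0,0,0],"xyz":[0,0.003,0],"gripper":0.04}]'|grep -E "pos|orce|wid"
python3 -m crank '[{"dr":[0,0,0],"xyz":[0,0.003,0],"gripper":0.04},{"dr":[0,0,0],"xyz":[0,0.003,0],"gripper":0.04}]'|grep -E "pos|orce|wid"
```

```text
tool_pos: [496.6, 91.2, 112.2]
force: [0.5, -3.0, 1.9]
grip_width: 40.0
gripper_force: 1.2
tool_pos: [496.5, 93.7, 111.9]
force: [0.3, -5.3, 4.7]
grip_width: 39.9
gripper_force: 2.3
tool_pos: [496.4, 96.2, 111.8]
force: [-0.7, -7.2, 4.3]
grip_width: 39.9
gripper_force: 2.9
```

The force climbs from zero with no plateau at 5 N, so this is wind-up of a gripped drive. I'll bring it up to about 11 N once more and let go gently.

```bash
python3 -m crank '[{"dr":[0,0,0],"xyz":[0,0.003,0],"gripper":0.04},{"dr":[0,0,0],"xyz":[0,0.003,0],"gripper":0.04}]'|grep -E "pos|orce|wid"
python3 -m crank '[{"dr":[0,0,0],"xyz":[0.0003,0.003,0],"gripper":0.04},{"dr":[0,0,0],"xyz":[0.0003,0.003,0],"gripper":0.04},{"dr":[0,0,0],"xyz":[0.0003,0.003,0],"gripper":0.04}]'|grep -E "pos|orce|wid"
```

```text
tool_pos: [496.4, 98.7, 111.8]
force: [0.1, -7.4, 5.1]
grip_width: 39.9
gripper_force: 3.7
tool_pos: [496.6, 101.1, 111.8]
force: [1.2, -8.1, 6.7]
grip_width: 39.9
gripper_force: 4.4
```

```bash
python3 -m crank '[{"dr":[0,0,0],"xyz":[0.0003,0.003,0],"gripper":0.04},{"dr":[0,0,0],"xyz":[0.0003,0.003,0],"gripper":0.04}]'|grep -E "pos|orce|wid"
python3 -m crank '[{"dr":[0,0,0],"xyz":[0,-0.003,0],"gripper":0.04},{"dr":[0,0,0],"xyz":[0,-0.003,0],"gripper":0.04}]'|grep -E "pos|orce|wid"
python3 -m crank '[{"dr":[0,0,0],"xyz":[0,-0.003,0],"gripper":0.04},{"dr":[0,0,0],"xyz":[0,-0.003,0],"gripper":0.04}]'|grep -E "pos|orce|wid"
python3 -m crank '[{"dr":[0,0,0],"xyz":[0,-0.004,0],"gripper":0.04},{"dr":[0,0,0],"xyz":[0,-0.004,0],"gripper":0.04}]'|grep -E "pos|orce|wid"
```

```text
tool_pos: [496.9, 103.5, 111.8]
force: [-0.5, -11.6, 5.8]
grip_width: 39.9
gripper_force: 5.1
tool_pos: [496.9, 100.8, 111.8]
force: [0.2, -8.5, 5.9]
grip_width: 40.1
gripper_force: 4.6
tool_pos: [497.0, 98.5, 111.8]
force: [-0.4, -6.8, 5.0]
grip_width: 39.7
gripper_force: 3.8
tool_pos: [497.0, 95.3, 111.7]
force: [-0.6, -6.6, 4.4]
grip_width: 39.8
gripper_force: 3.1
```

Loading and unloading are nearly reversible, so the spindle itself isn't moving and the grip holds. I'll let go.

```bash
python3 -m crank '[{"dr":[0,0,0],"xyz":[0,-0.006,0],"gripper":0.04},{"dr":[0,0,0],"xyz":[0,-0.012,0],"gripper":0.06},{"dr":[0,0,0],"xyz":[0,-0.016,0],"gripper":0.07},{"dr":[0,0,0],"xyz":[0,-0.016,0],"gripper":0.07},{"dr":[0,0,0],"xyz":[0,-0.016,0.05],"gripper":0.07},{"dr":[0,0,0],"xyz":[0,-0.016,0.1],"gripper":0.07},{"dr":[0,0,0],"xyz":[-0.06,-0.016,0.14],"gripper":0.07},{"dr":[0,0,0],"xyz":[-0.08,-0.016,0.14],"gripper":0.07},{"dr":[0,0,0],"xyz":[-0.08,-0.016,0.14],"gripper":0.07}]'|grep -E "t:|pos|orce|wid"
python3 - <<'E'
from h import *
s=grab('side');d=grab('top')
b=cv2.resize(s['image'][165:300,275:430,::-1],None,fx=3,fy=3,interpolation=cv2.INTER_CUBIC)
a=cv2.resize(d['image'][120:255,290:400,::-1],None,fx=3,fy=3,interpolation=cv2.INTER_CUBIC)
cv2.imwrite('pics/c7.png',np.hstack([b,a]))
E
```

```text
t: 18.88
tool_pos: [415.7, 80.6, 252.3]
tool_rot: [[-1.0, 0.011, 0.001], [0.011, 1.0, 0.001], [-0.001, 0.001, -1.0]]
force: [1.0, 0.8, 0.7]
grip_width: 70.1
gripper_force: 0.0
```

View pics/c7.png

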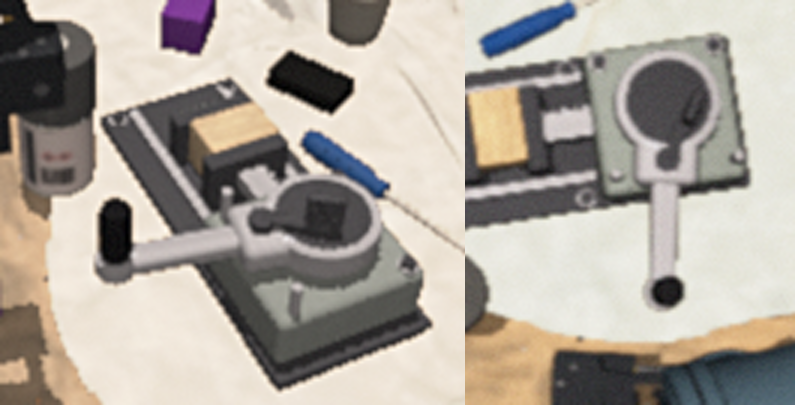

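The block (side crop (235,140)) is pinched between both jaws, the selector is clockwise at (327,215), the can is untouched and the hand is clear.

```bash
python3 -c "
from bench import arm
print(arm.finish_job())"
```

```text
the job is handed in; nothing more can be done
None
```

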